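Gauge a jig socket and fit the matching rest pin

TASK

The jig block is missing one of its three rest pins, and its empty blind socket may be any of several depths. Hold the depth rod and feel for the socket's floor with its spring tip, gently (a few millimetres of spring travel, never near its stop), put the rod back upright in its stand, then fit the one loose pin whose top will stand level with the two fixed pins, fully home and without forcing it against the block, and let go of it. Take only that pin, leave the other three in the rack, and do not push the bystanders about.

Things in the scene. Friction and masses are not known exactly. Their poses are not given: they have to be found in the camera images.
- jig: Grey metal jig block fixed to the bench, 140 x 110 x 60 mm (x, y, z), top face 60 mm above the bench. Origin: centre of its underside. Two bright steel rest pins, 16 mm diameter, are fixed in its top at x = +40 mm, y = +-32 mm and stand 36 mm above the top face; one empty round socket is at x = -35 mm, y = 0.
- socket (a point): Centre of the mouth of the empty blind socket, in the plane of the jig's top face. The socket runs straight down, 17.2 mm wide with a 2 mm chamfer at the mouth. Its flat rigid floor is 16, 24, 32 or 40 mm below the mouth; which of the four differs from job to job and no pose tells it. Axes as the jig's.
- rest_level (a point): Point midway between the tops of the two fixed rest pins, at the height of their tops (96 mm above the bench). Axes as the jig's.
- rack: Wooden rack fixed to the bench, 200 x 46 x 26 mm, with four wells in a row along its x axis, 50 mm apart (x = -75, -25, 25, 75 mm), each 16 mm deep and 18 mm wide; one loose rest pin stands in each, in any order. Origin: centre of its underside.
- stand: Square aluminium stand fixed to the bench, 70 x 70 x 60 mm, with one hole in the middle of its top, 14 mm wide with a 2 mm chamfer and 50 mm deep, in which the depth rod stands upright. Origin: centre of its underside.
- stand_mouth (a point): Centre of the mouth of the stand's hole, in its top face, 60 mm above the bench.
- depth_rod: Loose depth rod, 150 mm long, 110 to 175 g: a dark spring tip 8 mm in diameter sticks out of the lowest 16 mm, above it a plain steel rod 12 mm in diameter up to 90 mm, then a black round grip 16 mm in diameter for the upper 60 mm. Origin: where the end of the spring tip is when not pushed in; z runs up along the rod. It stands in the stand at the start, tip 10 mm above the bench.
- rod_tip (a joint): How far the depth rod's spring tip is pushed up into the rod: 0 = fully out, at most 0.010 m. It starts to move at 2.5 N and takes 0.5 N more for each mm (7.5 N at 10 mm). It must not be pushed in by more than 8.5 mm, anywhere.
- pin_short: Loose round steel rest pin, 16 mm in diameter, 52 mm long, 70 to 150 g, foot chamfered 2 mm; it stands upright in a well of the rack at the start, its foot 10 mm above the bench. Origin: centre of its foot; z runs up the pin. In a socket 16 mm deep its top stands 36 mm above the jig's face, level with the fixed pins.
- pin_short_top (a point): Centre of the top face of the 52 mm pin.
- pin_mid: Loose round steel rest pin, 16 mm in diameter, 60 mm long, 70 to 150 g, foot chamfered 2 mm; it stands upright in a well of the rack at the start, its foot 10 mm above the bench. Origin: centre of its foot; z runs up the pin. In a socket 24 mm deep its top stands 36 mm above the jig's face, level with the fixed pins.
- pin_mid_top (a point): Centre of the top face of the 60 mm pin.
- pin_long: Loose round steel rest pin, 16 mm in diameter, 68 mm long, 70 to 150 g, foot chamfered 2 mm; it stands upright in a well of the rack at the start, its foot 10 mm above the bench. Origin: centre of its foot; z runs up the pin. In a socket 32 mm deep its top stands 36 mm above the jig's face, level with the fixed pins.
- pin_long_top (a point): Centre of the top face of the 68 mm pin.
- pin_longest: Loose round steel rest pin, 16 mm in diameter, 76 mm long, 70 to 150 g, foot chamfered 2 mm; it stands upright in a well of the rack at the start, its foot 10 mm above the bench. Origin: centre of its foot; z runs up the pin. In a socket 40 mm deep its top stands 36 mm above the jig's face, level with the fixed pins.
- pin_longest_top (a point): Centre of the top face of the 76 mm pin.
- tape: Bystander: grey ring (tape roll), 100 mm across, 24 mm high, lying flat. Origin: centre of its underside.
- screwdriver: Bystander: screwdriver lying on the bench.
- spanner: Bystander: steel spanner lying on the bench.
- oil_bottle: Bystander: blue plastic bottle, 64 mm across, 170 mm high, upright. Origin: centre of its underside.
- parts_box: Bystander: cardboard carton 90 x 70 x 50 mm. Origin: centre of its underside.
- mug: Bystander: white mug, 80 mm across, 90 mm high. Origin: centre of its underside.
- collar: Bystander: steel collar, 48 mm across, 20 mm high, lying flat. Origin: centre of its underside.

How it is judged:
By the outcome, as a careful person would: the job done as asked, in the order asked, and still so for the second after the job is handed in, with the robot touching nothing.
It also fails if it takes over 67 s, if anything falls off the work surface, if the arm or the gripper's body presses on something with over 40 N, if the wrist force passes 120 N, or if a joint passes its speed limit or range.

ROBOT

A 7-joint arm with a two-finger parallel gripper is mounted at the origin on the work surface. World frame = base frame: x ahead of the robot, y to its left, z up, the work surface at z = 0. Lengths are in m, angles in rad, forces in N, time in s.
With the tool pointing down it reaches from about 0.425 to 0.925 m from the base axis. Payload 6.8 kg.
Tool frame: the origin (TCP) lies on the mounting face of the last link; the fingertips stand 182 mm ahead of it and the grasp point (between the pads) lies 163 mm ahead of it; z points along the fingers, y is the direction in which the jaws open and shut (so a half turn about z gives the same grasp; the last joint's range is limited). The gripper opens to 88 mm and grips with 3 to 60 N. Pads are 20 mm wide; open, the fingers measure 115 mm over their backs; the gripper's body (75 mm by 178 mm) begins 61 mm behind the grasp point.
Start: joints at [-1.248, 0.477, 0.022, 1.555, -0.011, 1.109, -0.083], TCP at [0.282, 0.613, 0.405] pointing down, gripper open.
Joint ranges: [-2.96, 2.96], [-0.34, 2.1], [-1.41, 1.46], [0.24, 2.44], [-1.37, 4.51], [0.17, 1.92], [-2.96, 2.96]. Speed limits (rad/s): [2.39, 2.39, 3.14, 3.14, 3.14, 3.14, 3.14].

INTERFACE

Orientations are given as a 3x3 rotation matrix whose columns are the frame's x, y, z axes.
In Python, from rig import ctrl gives the robot as it stands. The module is installed in compiled form; this text tells all that it offers.
- The arm moves only by the tool apply_moves, never from a script. Its argument "steps" is text: rows parted by semicolons, each of 7 numbers parted by spaces: the finger opening in mm, from 0 to 87.8, then the shift along the tool's x, y, z in units of 30 mm (1.0 is 30 mm), then the turn, a rotation vector about the tool's x, y, z in units of 6 degrees (1.0 is 6 degrees). In form: fingers x y z wx wy wz; .... A call has 1 to 8 rows; each row is the pose to reach, as a shift and turn from the pose commanded when the call began, along the tool's axes at that moment; what a row does not reach only later rows make up. A row lasts 1/10 s, in which the tool goes at most 50 mm and 8.59 degrees, less where a joint would pass 70% of its speed; a pose out of reach is approached as far as the arm can. A call with a gripper value outside its range is refused whole. The fingers move at their own pace and stop on an object; "force" is the grip in N (left out, the last holds). Time passes only in rows, so rows that repeat a pose let the fingers close. It gives the time, the measured TCP pose, the force and the opening at its end, in the units of the state.
- ctrl.get_obs(): the state, without advancing time (a new reading comes with each control period).
- ctrl.read_camera(name): name is "scene" or "top" or "wrist"; returns a dict with "img" (480x640x3 uint8, red, green, blue), "fx", "fy", "cx", "cy" (pixels), "R" (3x3) and "t" (3): a world point X has camera coordinates R X + t; the wrist camera has in their place "T_tool_cam" (4x4, takes a point from camera to tool coordinates, whose origin is the TCP and whose axes are the flange's). Camera axes: x right, y down, z forward; pixel columns grow to the right and rows downward; lengths in m; the calibration is good to about 2 mm. The wrist camera is an equidistant fisheye: a pixel r from the principal point sees the ray r / f radians off the axis. A picture is of the moment at which its call begins: read the wrist's pose just before it. There is no depth.
- ctrl.finish_job(): hands the job in, once; it reports no verdict.
The state is a dict: "time": time; "joint_pos": joint angles; "dq": joint speeds; "joint_efforts": joint torques, N m; "eef_pos": TCP position; "tool_rot": TCP orientation; "force": force on the tool from outside, world axes, zero at the start; "moment": the same for the moment, N m; "opening": finger opening in m.
Only numpy, scipy, OpenCV 4.12 (cv2) and the standard library are available. Lean on these libraries where they do the work, as an engineer would, in place of code of your own. Each camera call takes 0.05 s, during which the arm holds its last target.

## Working session

There is one attempt and no reset: what is moved stays moved. The work goes in short steps, Python scripts to look and compute and a tool call to move; the robot and the scene stay as the last step left them, time stands still between calls to the robot, and variables do not carry over. Pictures are saved under pics/ and viewed, and the job is handed in when it is done.

Besides the shell and the picture viewer there is one more tool, called after "Call:" as a command line: name --argument value ..., lists and objects as JSON in quotes. apply_moves: Moves the arm, as the interface text tells. Its arguments: {"type":"object","properties":{"steps":{"type":"string"},"force":{"type":"number"}},"required":["steps"]}

```bash
mkdir -p pics; ls; python3 - <<'E'
from rig import ctrl
import cv2,numpy as np,pickle
o=ctrl.get_obs()
for k,v in o.items(): print(k,np.round(v,4).tolist())
d={}
for n in ["scene","top","wrist"]:
    c=ctrl.read_camera(n); d[n]=c
    cv2.imwrite(f"pics/{n}0.png",c["img"][:,:,::-1])
    print(n,{k:np.round(v,4).tolist() for k,v in c.items() if k!="img"})
pickle.dump((o,d),open("cam0.pkl","wb"))
E
```

```text
pics
time 0.0
joint_pos [-1.2481, 0.4778, 0.0223, 1.5564, -0.0115, 1.1093, -0.0831]
dq [-0.0002, -0.0003, -0.0012, -0.0003, -0.0006, 0.0008, -0.0]
joint_efforts [-0.0008, -58.286, 1.5346, -27.26, -0.0543, 0.0173, 0.0002]
eef_pos [0.2818, 0.6131, 0.4037]
tool_rot [[-0.9086, 0.4176, -0.0006], [0.4176, 0.9086, -0.0017], [-0.0002, -0.0018, -1.0]]
force [0.2556, 0.3026, -0.3191]
moment [0.0338, 0.0123, 0.0772]
opening 0.0875
scene {'fx': 540.0796, 'fy': 540.0796, 'cx': 328.422, 'cy': 239.1086, 'R': [[0.2926, 0.9562, 0.0025], [0.8028, -0.2443, -0.544], [-0.5195, 0.1612, -0.8391]], 't': [-0.1369, -0.3565, 1.4288]}
top {'fx': 451.0174, 'fy': 451.0174, 'cx': 322.186, 'cy': 249.7112, 'R': [[-0.0185, -0.9996, 0.0228], [-0.9989, 0.0175, -0.0425], [0.0421, -0.0235, -0.9988]], 't': [-0.0165, 0.5152, 1.0221]}
wrist {'fx': 371.6483, 'fy': 371.6483, 'cx': 320.7483, 'cy': 236.8788, 'T_tool_cam': [[-0.0009, -0.9557, -0.2943, 0.0808], [1.0, -0.0009, 0.0, -0.0005], [-0.0003, -0.2943, 0.9557, 0.0208], [0.0, 0.0, 0.0, 1.0]]}
```

View pics/scene0.png

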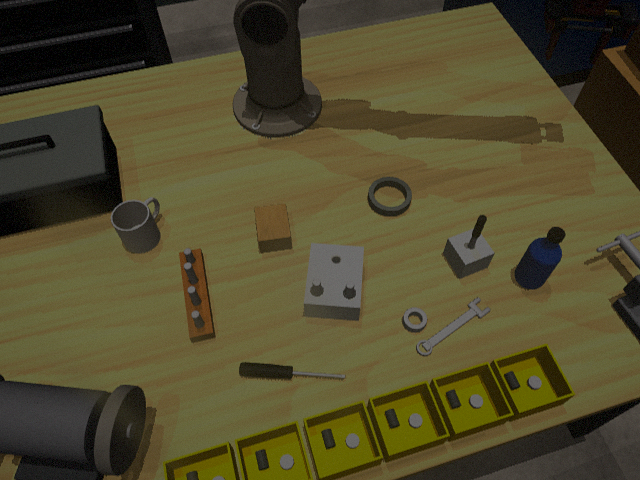

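View pics/top0.png

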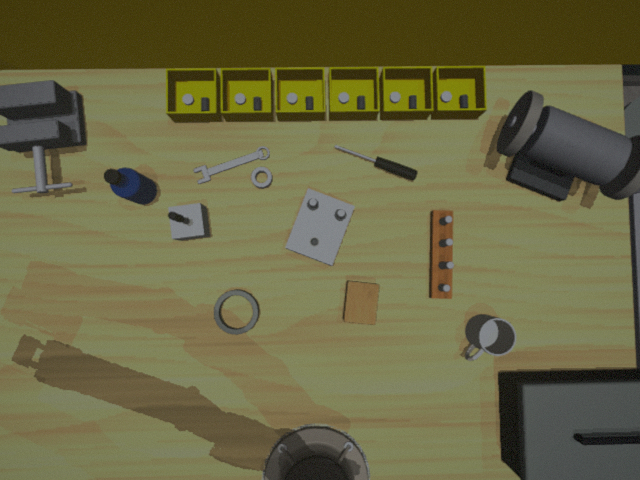

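View pics/wrist0.png

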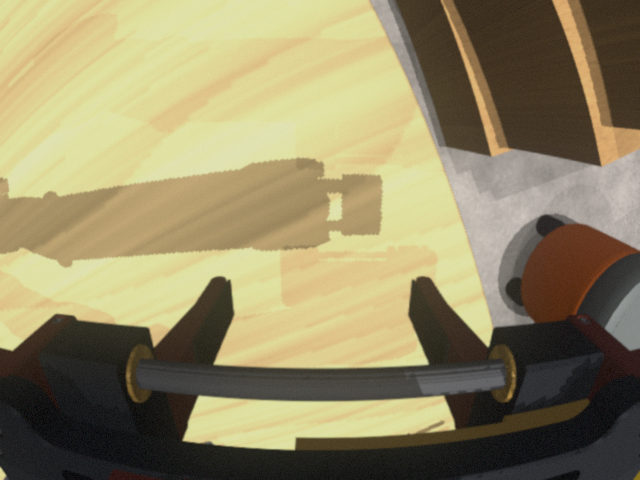

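The scene view shows the jig around pixel (335,280), the rack with pins at (195,290), and the stand with rod at (470,250). In the top view the same three are at (320,227), (441,254) and (188,222). I'll measure the key features in both views next.

```bash
python3 - <<'E'
import pickle,cv2,numpy as np
o,d=pickle.load(open("cam0.pkl","rb"))
t=d["top"]["img"];s=d["scene"]["img"]
def crop(im,x,y,w,h,f): return cv2.resize(im[y:y+h,x:x+w],None,fx=f,fy=f,interpolation=cv2.INTER_NEAREST)[:,:,::-1]
a=crop(t,160,190,70,60,5); b=crop(t,275,180,90,100,5); c=crop(t,420,200,45,110,5)
H=550;W=800
cv=np.zeros((H,1025,3),np.uint8)
cv[:300,:350]=a;cv[:500,350:800]=b;cv[:550,800:1025]=c
cv2.imwrite("pics/tc.png",cv[:, :800]);cv2.imwrite("pics/tc2.png",cv[:,800:])
a=crop(s,435,200,70,90,4); b=crop(s,295,235,80,95,4); c=crop(s,170,235,55,115,4)
cv=np.zeros((480,800,3),np.uint8)
cv[:360,:280]=a;cv[:380,280:600]=b;cv[:460,600:820-20]=c[:,:200]
cv2.imwrite("pics/sc.png",cv)
E
```

```text
(no output)
```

View pics/tc.png

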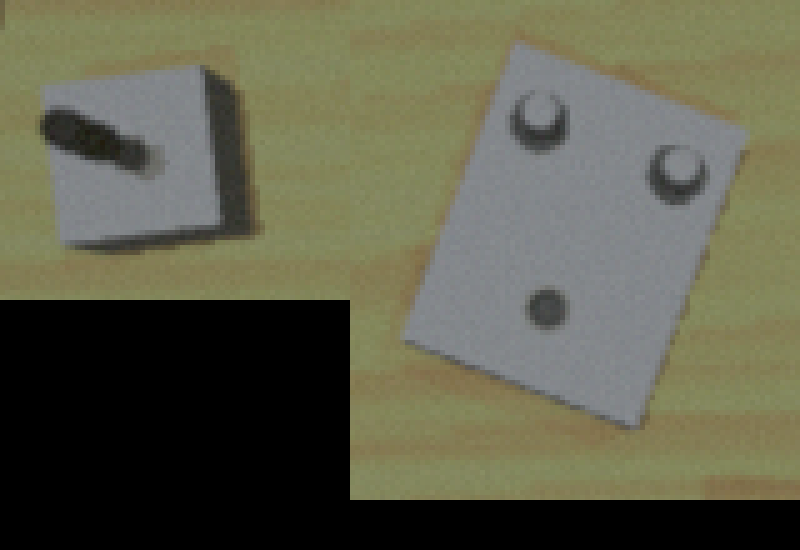

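View pics/tc2.png

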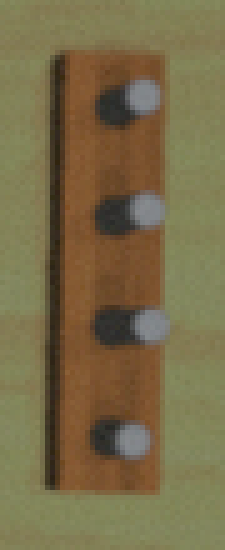

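View pics/sc.png

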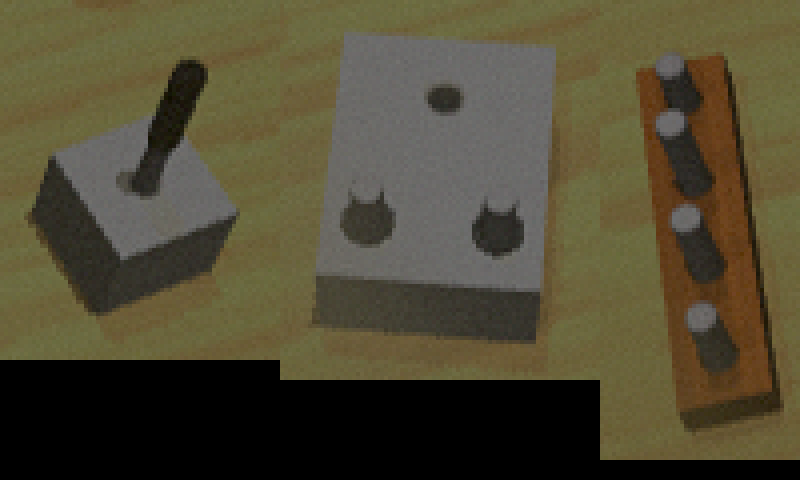

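```bash
cat > h.py <<'E'
import pickle,cv2,numpy as np
o,d=pickle.load(open("cam0.pkl","rb"))
def ray(c,p):
    c=d[c] if isinstance(c,str) else c
    v=np.array([(p[0]-c["cx"])/c["fx"],(p[1]-c["cy"])/c["fy"],1]); R=np.array(c["R"]);t=np.array(c["t"])
    return -R.T@t, R.T@v
def plane(c,p,z):
    a,b=ray(c,p); return a+b*(z-a[2])/b[2]
def tri(rays):
    A=np.zeros((3,3));B=np.zeros(3)
    for a,v in rays:
        v=v/np.linalg.norm(v);M=np.eye(3)-np.outer(v,v);A+=M;B+=M@a
    x=np.linalg.solve(A,B)
    return x,[np.linalg.norm(np.cross(x-a,v/np.linalg.norm(v))) for a,v in rays]
def wray(c,eef,rot,p):
    u=np.array([p[0]-c["cx"],p[1]-c["cy"]]);r=np.linalg.norm(u);th=r/c["fx"]
    v=np.array([*(np.sin(th)*u/max(r,1e-9)),np.cos(th)])
    T=np.array(c["T_tool_cam"]); rot=np.array(rot)
    return np.array(eef)+rot@T[:3,3], rot@(T[:3,:3]@v)
def wplane(c,eef,rot,p,z):
    a,b=wray(c,eef,rot,p); return a+b*(z-a[2])/b[2]
E
python3 - <<'E'
from h import *
np.set_printoptions(precision=4,suppress=True)
T=lambda L,ox,oy,x0:[((x-x0)/5+ox-.4,y/5+oy-.4) for x,y in L]
S=lambda L,ox,oy,x0:[((x-x0)/4+ox-.4,y/4+oy-.4) for x,y in L]
st=T([(42,88),(203,67),(222,228),(63,243)],160,190,0); ss=S([(52,157),(165,118),(238,212),(122,258)],435,200,0)
P=np.array([plane("top",p,.06) for p in st]);print("stand top",P,P.mean(0))
P=np.array([plane("scene",p,.06) for p in ss]);print("stand scene",P,P.mean(0))
P=np.array([plane("top",p,.06) for p in T([(515,42),(748,132),(640,430),(403,340)],275,180,350)]);print("jig top",P,P.mean(0))
P=np.array([plane("scene",p,.06) for p in S([(345,33),(555,47),(540,290),(317,273)],295,235,280)]);print("jig scene",P,P.mean(0))
k1=T([(547,309)],275,180,350)[0];k2=S([(445,98)],295,235,280)[0]
print("socket",plane("top",k1,.06),plane("scene",k2,.06))
a=T([(144,96),(148,210),(151,326),(132,441)],420,200,0)
b=S([(671,68),(671,126),(687,219),(701,317)],170,235,600)[::-1]
for p,q in zip(a,b): print("pin",tri([ray("top",p),ray("scene",q)]))
# rod top
print("rodtop",tri([ray("top",T([(58,123)],160,190,0)[0]),ray("scene",S([(192,70)],435,200,0)[0])]))
P=np.array([plane("top",p,.026) for p in T([(65,52),(165,55),(160,493),(58,490)],420,200,0)]);print("rack",P,P.mean(0))
E
```

```text
stand top [[0.6111 0.3089 0.06  ]
 [0.6192 0.2393 0.06  ]
 [0.5488 0.2316 0.06  ]
 [0.5434 0.3002 0.06  ]] [0.5806 0.27   0.06  ]
stand scene [[0.5551 0.2334 0.06  ]
 [0.5498 0.3005 0.06  ]
 [0.6139 0.3111 0.06  ]
 [0.6216 0.2425 0.06  ]] [0.5851 0.2719 0.06  ]
jig top [[ 0.6488  0.0049  0.06  ]
 [ 0.6075 -0.0967  0.06  ]
 [ 0.4777 -0.0467  0.06  ]
 [ 0.5188  0.0559  0.06  ]] [ 0.5632 -0.0207  0.06  ]
jig scene [[ 0.4815 -0.0425  0.06  ]
 [ 0.5214  0.059   0.06  ]
 [ 0.6502  0.0069  0.06  ]
 [ 0.6101 -0.0935  0.06  ]] [ 0.5658 -0.0175  0.06  ]
socket [ 0.5312 -0.0071  0.06  ] [ 0.5341 -0.0046  0.06  ]
pin (array([ 0.5755, -0.2998,  0.0684]), [np.float64(0.0016185932390629877), np.float64(0.001618593239062894)])
pin (array([ 0.5254, -0.2974,  0.0753]), [np.float64(0.002105675766794572), np.float64(0.002105675766794582)])
pin (array([ 0.4751, -0.2957,  0.0811]), [np.float64(0.0018101160151447217), np.float64(0.0018101160151447714)])
pin (array([ 0.425 , -0.2932,  0.0566]), [np.float64(0.0018937709588935723), np.float64(0.0018937709588935326)])
rodtop (array([0.5833, 0.2721, 0.1606]), [np.float64(0.001017377623195557), np.float64(0.0010173776231955517)])
rack [[ 0.6003 -0.2788  0.026 ]
 [ 0.5983 -0.3246  0.026 ]
 [ 0.3993 -0.3162  0.026 ]
 [ 0.4015 -0.2699  0.026 ]] [ 0.4999 -0.2974  0.026 ]
```

The pins, counted outward from the robot (x = .425, .475, .525, .575), measure as short, longest, long and mid. The jig's yaw is about −21.4°. I'll move above the rod now.

Call:
apply_moves --steps "60 -13.85 -6.18 0 0 0 -3.7;60 -13.85 -6.18 0 0 0 -3.7;60 -13.85 -6.18 0 0 0 -3.7;60 -13.85 -6.18 0 0 0 -3.7;60 -13.85 -6.18 0 0 0 -3.7;60 -13.85 -6.18 0 0 0 -3.7;60 -13.85 -6.18 0 0 0 -3.7;60 -13.85 -6.18 0 0 0 -3.7" --force 20

```text
time: 0.95
eef_pos: [0.5467, 0.3109, 0.4046]
tool_rot: [[-0.999, 0.043, -0.0], [0.043, 0.999, -0.0], [0.0, -0.0, -1.0]]
force: [-0.1, 0.7, 0.4]
opening: 0.0601
```

Call:
apply_moves --steps "60 0 0 0 0 0 0;60 0 0 0 0 0 0"

```text
time: 1.15
eef_pos: [0.5465, 0.3113, 0.4043]
tool_rot: [[-0.999, 0.047, -0.0], [0.047, 0.999, -0.0], [0.0, -0.0, -1.0]]
force: [-0.7, 0.5, -0.3]
opening: 0.0602
```

```bash
cat > snap.py <<'E'
import sys,pickle,cv2,numpy as np
from rig import ctrl
def snap(n,cam="wrist"):
    o=ctrl.get_obs(); c=ctrl.read_camera(cam); cv2.imwrite(f"pics/{n}.png",c["img"][:,:,::-1]); pickle.dump((o,c),open(n+".pkl","wb"))
    print({k:np.round(o[k],4).tolist() for k in ["time","eef_pos","tool_rot","force","opening"]})
snap(sys.argv[1],*(sys.argv[2:]))
E
python3 snap.py w1
```

```text
{'time': 1.15, 'eef_pos': [0.5465, 0.3113, 0.4043], 'tool_rot': [[-0.9989, 0.0467, -0.0005], [0.0467, 0.9989, -0.0004], [0.0004, -0.0005, -1.0]], 'force': [-0.6613, 0.4854, -0.2533], 'opening': 0.0602}
```

View pics/w1.png

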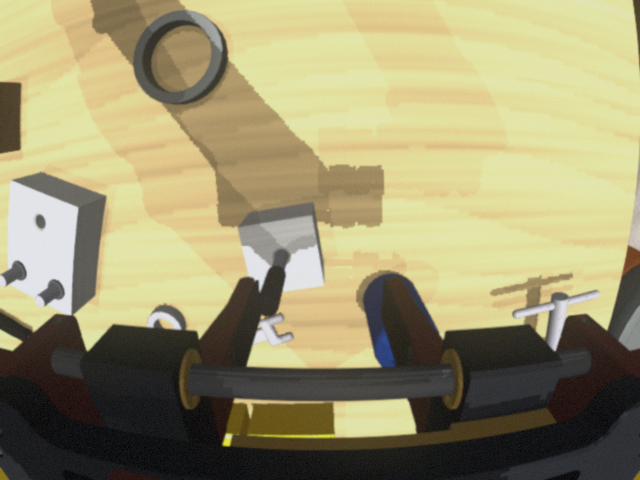

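The wrist view shows the stand's top face with corners near (240,219), (314,204) and (324,287). The rod leaves it at (281,256), and its top is near (268,308).

```bash
python3 - <<'E'
from h import *
np.set_printoptions(precision=4,suppress=True)
o,c=pickle.load(open("w1.pkl","rb"))
for p in [(240,219),(314,204),(324.5,287)]: print(wplane(c,o["eef_pos"],o["tool_rot"],p,.06))
print("rodtop",wplane(c,o["eef_pos"],o["tool_rot"],(268,308),.16))
print("rodbase",wplane(c,o["eef_pos"],o["tool_rot"],(281,256),.06))
im=c["img"][190:330,220:340]; cv2.imwrite("pics/w1c.png",cv2.resize(im,None,fx=4,fy=4)[:,:,::-1])
E
```

```text
[0.5443 0.2369 0.06  ]
[0.5341 0.3051 0.06  ]
[0.6152 0.3109 0.06  ]
rodtop [0.5832 0.2727 0.16  ]
rodbase [0.5817 0.2719 0.06  ]
```

View pics/w1c.png

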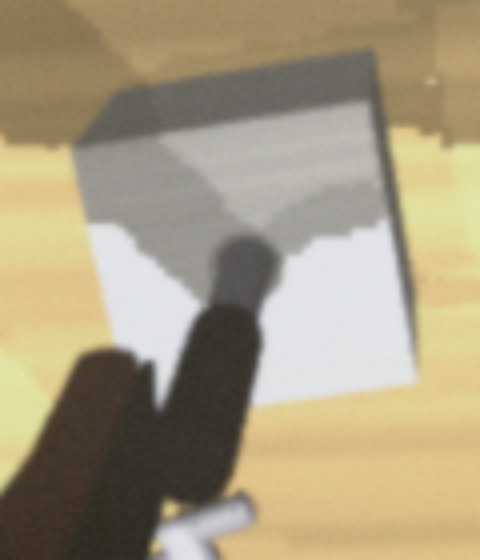

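Call:
apply_moves --steps "60 -1.28 -1.25 0 0 0 0;60 -1.28 -1.25 0 0 0 0;60 -1.28 -1.25 0 0 0 0;60 -1.28 -1.25 1.2 0 0 0;60 -1.28 -1.25 1.2 0 0 0;60 -1.28 -1.25 1.2 0 0 0"

```text
time: 1.8
eef_pos: [0.5811, 0.2754, 0.3684]
tool_rot: [[-0.999, 0.04, -0.002], [0.04, 0.999, -0.0], [0.002, -0.0, -1.0]]
force: [0.8, -0.3, 0.1]
opening: 0.0602
```

```bash
python3 snap.py w2
```

```text
{'time': 1.8, 'eef_pos': [0.5811, 0.2754, 0.3684], 'tool_rot': [[-0.9992, 0.0404, -0.0022], [0.0404, 0.9992, -0.0002], [0.0022, -0.0003, -1.0]], 'force': [0.8131, -0.3369, 0.1476], 'opening': 0.0602}
```

View pics/w2.png

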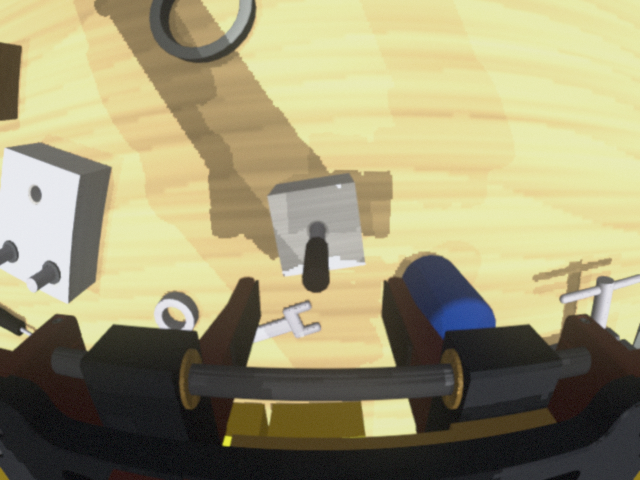

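The rod stands between the open fingers, with its top near (316,280) and the finger midline at about u = 321. The bottle at (445,300) is outside the right finger.

```bash
python3 - <<'E'
from h import *
np.set_printoptions(precision=4,suppress=True)
o,c=pickle.load(open("w2.pkl","rb"))
a=(o["eef_pos"],o["tool_rot"])
for n,p,z in [("rodtop",(316,279),.16),("rodbase",(317.5,230),.06),("bottle",(437,275),.15),("socket",(36,194),.06)]:
  X=wplane(c,*a,p,z); print(n,X,"tool",np.array(o["tool_rot"]).T@(X-np.array(o["eef_pos"])))
im=c["img"][150:310,250:410]; cv2.imwrite("pics/w2c.png",cv2.resize(im,None,fx=4,fy=4)[:,:,::-1])
E
```

```text
rodtop [0.5815 0.2721 0.16  ] tool [-0.001  -0.0033  0.2084]
rodbase [0.5821 0.2721 0.06  ] tool [-0.0018 -0.0032  0.3084]
bottle [0.5872 0.3439 0.15  ] tool [-0.0037  0.0688  0.2184]
socket [ 0.5326 -0.0024  0.06  ] tool [ 0.0366 -0.2794  0.3086]
```

View pics/w2c.png

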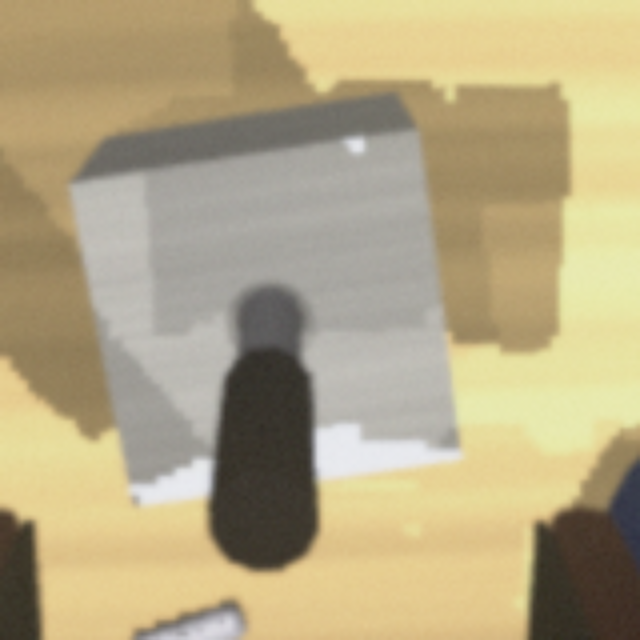

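Call:
apply_moves --steps "45 -0.05 -0.11 0 0 0 0;45 -0.05 -0.11 1.2 0 0 0;45 -0.05 -0.11 2.35 0 0 0;45 -0.05 -0.11 2.35 0 0 0;45 -0.05 -0.11 2.35 0 0 0;45 -0.05 -0.11 2.35 0 0 0"

```text
time: 2.45
eef_pos: [0.5847, 0.2705, 0.3006]
tool_rot: [[-0.999, 0.044, 0.003], [0.044, 0.999, 0.002], [-0.003, 0.002, -1.0]]
force: [0.3, -0.5, 2.0]
opening: 0.0452
```

```bash
python3 snap.py w3
```

```text
{'time': 2.45, 'eef_pos': [0.5847, 0.2705, 0.3006], 'tool_rot': [[-0.999, 0.0435, 0.0032], [0.0435, 0.9991, 0.0018], [-0.0031, 0.0019, -1.0]], 'force': [0.2875, -0.4678, 1.9805], 'opening': 0.0452}
```

View pics/w3.png

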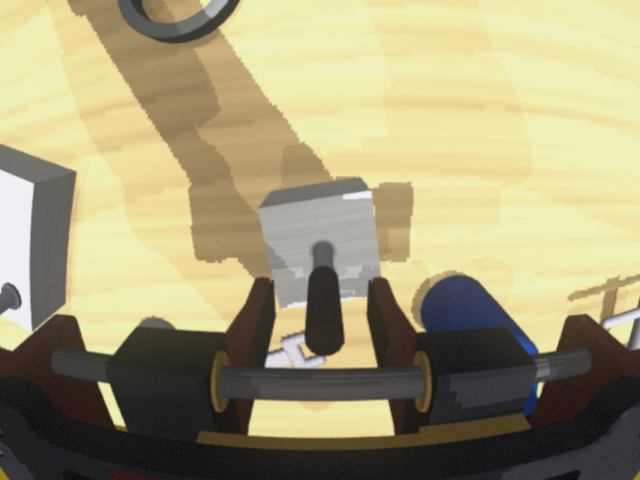

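The rod is centred between the fingers (top at (324,335), finger inner edges at 272 and 369). I'll close on it.

Call:
apply_moves --steps "45 0 0 0 0 0 0;30 0 0 0 0 0 0;12 0 0 0 0 0 0;12 0 0 0 0 0 0;12 0 0 0 0 0 0;12 0 0 0 0 0 0" --force 25

```text
time: 3.1
eef_pos: [0.5838, 0.2707, 0.2982]
tool_rot: [[-0.999, 0.043, 0.0], [0.043, 0.999, 0.001], [-0.0, 0.001, -1.0]]
force: [-0.1, 2.0, -0.4]
opening: 0.0155
```

```bash
python3 snap.py w4
```

```text
{'time': 3.1, 'eef_pos': [0.5838, 0.2707, 0.2982], 'tool_rot': [[-0.9991, 0.0431, 0.0001], [0.0431, 0.9991, 0.0008], [-0.0001, 0.0008, -1.0]], 'force': [-0.1185, 1.9502, -0.4202], 'opening': 0.0155}
```

View pics/w4.png

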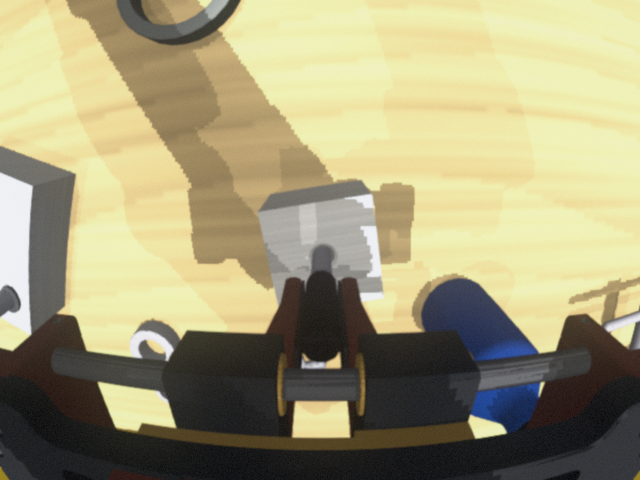

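Gripped at an opening of 15.5 mm with only 2 N side load. The stand reference TCP is (.5838, .2707, .2982), so the rod tip is at TCP z − .2882. I'll lift straight up.

Call:
apply_moves --steps "12 0 0 -0.5 0 0 0;12 0 0 -1.3 0 0 0;12 0 0 -2.3 0 0 0;12 0 0 -3.3 0 0 0;12 0 0 -4 0 0 0;12 0 0 -4 0 0 0;12 0 0 -4 0 0 0"

```text
time: 3.85
eef_pos: [0.5836, 0.2698, 0.4182]
tool_rot: [[-0.999, 0.044, 0.0], [0.044, 0.999, -0.0], [-0.0, -0.0, -1.0]]
force: [-0.9, 0.1, -2.1]
opening: 0.0153
```

```bash
python3 snap.py w5; python3 - <<'E'
import pickle;o,c=pickle.load(open("w5.pkl","rb"));print(o["joint_pos"])
E
```

```text
{'time': 3.85, 'eef_pos': [0.5836, 0.2698, 0.4182], 'tool_rot': [[-0.999, 0.0436, 0.0], [0.0436, 0.999, -0.0002], [-0.0, -0.0002, -1.0]], 'force': [-0.8649, 0.0657, -2.0907], 'opening': 0.0153}
[-0.58250196  0.41239815  0.07113906  1.62591169 -0.03165635  1.10451437
  1.02409192]
```

View pics/w5.png

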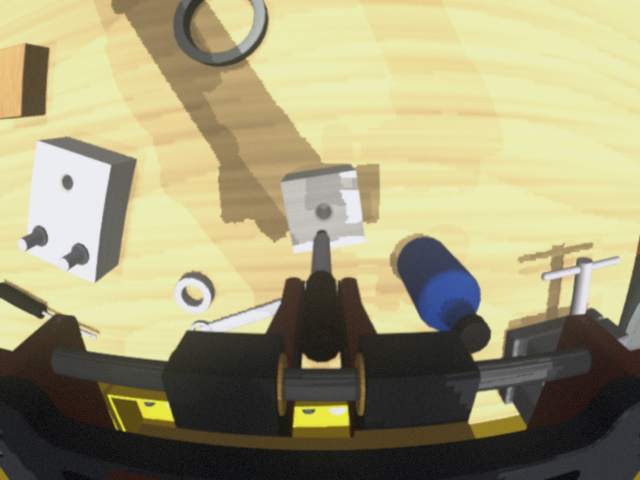

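The stand hole is visible at (324,211) and the jig socket at (67,182). The rod hangs straight in the grip. I'll travel over to the socket.

Call:
apply_moves --steps "12 1.26 -9.26 0 0 0 0;12 1.26 -9.26 0 0 0 0;12 1.26 -9.26 0 0 0 0;12 1.26 -9.26 0 0 0 0;12 1.26 -9.26 0 0 0 0;12 1.26 -9.26 0 0 0 0;12 1.26 -9.26 0 0 0 0;12 1.26 -9.26 0 0 0 0"

```text
time: 4.7
eef_pos: [0.5335, -0.0062, 0.417]
tool_rot: [[-0.999, 0.045, -0.002], [0.045, 0.999, -0.0], [0.002, -0.0, -1.0]]
force: [0.0, 0.6, -0.9]
opening: 0.0155
```

Call:
apply_moves --steps "12 0 0 0 0 0 0;12 0 0 0 0 0 0;12 0 0 0 0 0 0"

```text
time: 5.0
eef_pos: [0.5342, -0.0045, 0.4178]
tool_rot: [[-0.999, 0.041, -0.0], [0.041, 0.999, 0.0], [0.0, 0.0, -1.0]]
force: [0.0, -0.2, -2.1]
opening: 0.0154
```

```bash
python3 snap.py w6; python3 - <<'E'
from h import *
np.set_printoptions(precision=4,suppress=True)
for n,p in [("w5",(324,211)),("w5",(67.5,182))]:
  o,c=pickle.load(open(n+".pkl","rb"));print(p,wplane(c,o["eef_pos"],o["tool_rot"],p,.06))
E
```

```text
{'time': 5.0, 'eef_pos': [0.5342, -0.0045, 0.4178], 'tool_rot': [[-0.9992, 0.0412, -0.0005], [0.0412, 0.9992, 0.0001], [0.0005, 0.0001, -1.0]], 'force': [0.0464, -0.1852, -2.1167], 'opening': 0.0154}
(324, 211) [0.5814 0.2723 0.06  ]
(67.5, 182) [ 0.5322 -0.0028  0.06  ]
```

View pics/w6.png

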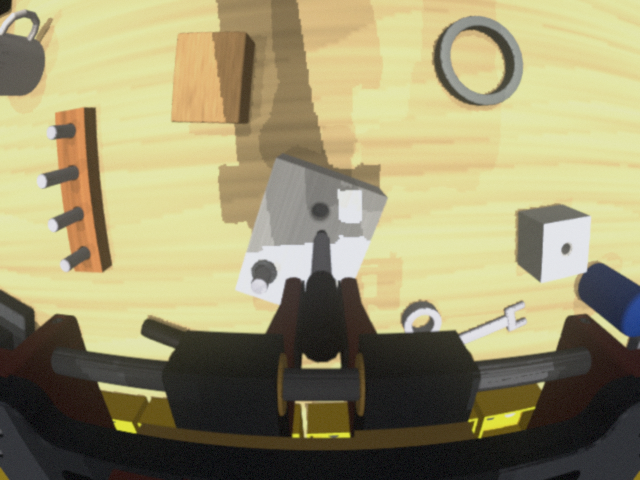

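```bash
python3 - <<'E'
from h import *
np.set_printoptions(precision=4,suppress=True)
ims=[]
for n in ["w5","w6"]:
  o,c=pickle.load(open(n+".pkl","rb"))
  ims.append(cv2.resize(c["img"][175:255,280:370],None,fx=4,fy=4,interpolation=cv2.INTER_CUBIC)[:,:,::-1])
cv2.imwrite("pics/cmp.png",np.hstack(ims))
E
```

```text
(no output)
```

View pics/cmp.png

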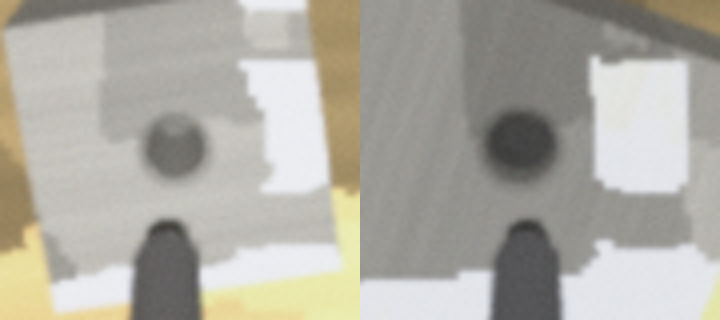

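```bash
python3 - <<'E'
from h import *
np.set_printoptions(precision=4,suppress=True)
for n,p in [("w5",(323.6,211.1)),("w6",(319.8,210.6)),("w6",(320,230.5))]:
  o,c=pickle.load(open(n+".pkl","rb"));X=wplane(c,o["eef_pos"],o["tool_rot"],p,.06 if p[1]<220 else .13);print(X,np.array(o["tool_rot"]).T@(X-o["eef_pos"]))
E
```

```text
[0.5815 0.2719 0.06  ] [0.0022 0.0021 0.3582]
[ 0.5312 -0.0058  0.06  ] [ 0.0028 -0.0015  0.3578]
[ 0.5302 -0.0055  0.13  ] [ 0.0038 -0.0012  0.2878]
```

Call:
apply_moves --steps "12 0.03 -0.08 0 0 0 0;12 0.03 -0.08 0 0 0 0;12 0.03 -0.08 1 0 0 0;12 0.03 -0.08 1.8 0 0 0;12 0.03 -0.08 2.3 0 0 0;12 0.03 -0.08 2.55 0 0 0;12 0.03 -0.08 2.55 0 0 0;12 0.03 -0.08 2.55 0 0 0"

```text
time: 5.85
eef_pos: [0.5334, -0.0081, 0.3423]
tool_rot: [[-0.999, 0.044, 0.001], [0.044, 0.999, 0.0], [-0.001, 0.0, -1.0]]
force: [-0.2, -0.8, -1.3]
opening: 0.0158
```

```bash
python3 snap.py w7
```

```text
{'time': 5.85, 'eef_pos': [0.5334, -0.0081, 0.3423], 'tool_rot': [[-0.9991, 0.0435, 0.001], [0.0435, 0.9991, 0.0001], [-0.001, 0.0002, -1.0]], 'force': [-0.1599, -0.7581, -1.3382], 'opening': 0.0158}
```

View pics/w7.png

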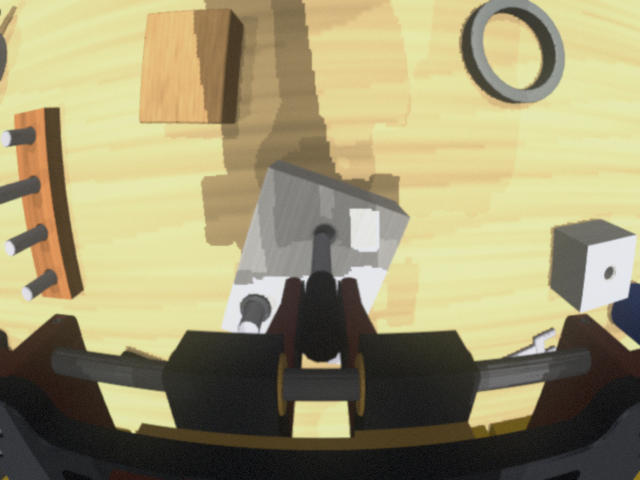

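The rod tip has entered the socket mouth at (325,230). I'll feel downward in small steps.

Call:
apply_moves --steps "12 0 0 0.2 0 0 0;12 0 0 0.4 0 0 0;12 0 0 0.4 0 0 0;12 0 0 0.4 0 0 0;12 0 0 0.4 0 0 0"

```text
time: 6.4
eef_pos: [0.5334, -0.008, 0.3301]
tool_rot: [[-0.999, 0.043, 0.001], [0.043, 0.999, 0.0], [-0.001, 0.0, -1.0]]
force: [-0.2, 0.3, 2.1]
opening: 0.0153
```

Call:
apply_moves --steps "12 0 0 -0.04 0 0 0;12 0 0 -0.04 0 0 0;12 0 0 -0.04 0 0 0"

```text
time: 6.7
eef_pos: [0.5332, -0.008, 0.3311]
tool_rot: [[-0.999, 0.043, 0.001], [0.043, 0.999, 0.0], [-0.001, 0.0, -1.0]]
force: [1.3, 0.8, 1.7]
opening: 0.016
```

```bash
python3 snap.py w8
```

```text
{'time': 6.7, 'eef_pos': [0.5332, -0.008, 0.3311], 'tool_rot': [[-0.9991, 0.0433, 0.0009], [0.0433, 0.9991, 0.0001], [-0.0009, 0.0002, -1.0]], 'force': [1.2553, 0.8318, 1.6547], 'opening': 0.016}
```

Call:
apply_moves --steps "12 0 0 -0.06 0 0 0;12 0 0 -0.06 0 0 0;12 0 0 -0.06 0 0 0;12 0 0 -0.06 0 0 0"

```text
time: 7.15
eef_pos: [0.5325, -0.0081, 0.3322]
tool_rot: [[-0.999, 0.043, -0.002], [0.043, 0.999, -0.0], [0.002, -0.0, -1.0]]
force: [-0.7, 0.1, -1.5]
opening: 0.0154
```

Call:
apply_moves --steps "12 0 0 0.2 0 0 0;12 0 0 0.2 0 0 0;12 0 0 0.2 0 0 0;12 0 0 0.2 0 0 0"

```text
time: 7.55
eef_pos: [0.5329, -0.008, 0.3267]
tool_rot: [[-0.999, 0.043, -0.0], [0.043, 0.999, 0.0], [0.0, 0.0, -1.0]]
force: [-2.5, 0.2, 3.8]
opening: 0.0158
```

```bash
python3 snap.py w9
```

```text
{'time': 7.55, 'eef_pos': [0.5329, -0.008, 0.3267], 'tool_rot': [[-0.9991, 0.0433, -0.0004], [0.0433, 0.9991, 0.0001], [0.0004, 0.0, -1.0]], 'force': [-2.454, 0.2199, 3.7937], 'opening': 0.0158}
```

View pics/w9.png

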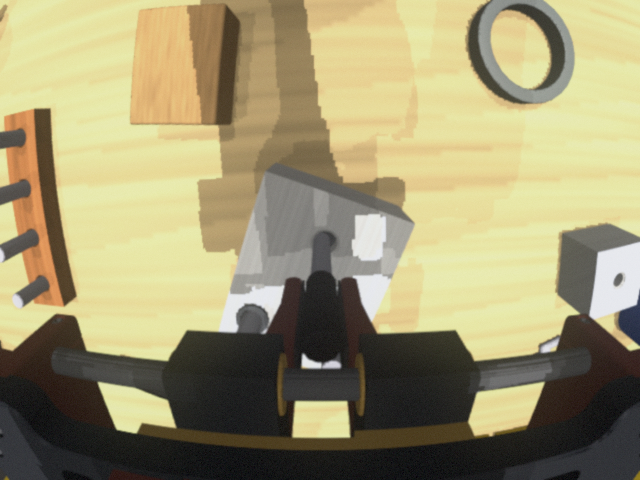

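The spring engages at TCP z ≈ .332, so the tip stopped at z ≈ .044, and the force then rises at about 0.5 N/mm. That means a 16 mm socket, so pin_short is the one to fit. Next I'll withdraw the rod.

Call:
apply_moves --steps "12 0 0 -0.5 0 0 0;12 0 0 -1.5 0 0 0;12 0 0 -2.5 0 0 0;12 0 0 -3.05 0 0 0;12 0 0 -3.05 0 0 0;12 0 0 -3.05 0 0 0;12 0 0 -3.05 0 0 0"

```text
time: 8.3
eef_pos: [0.5325, -0.008, 0.4166]
tool_rot: [[-0.999, 0.043, -0.002], [0.043, 0.999, -0.0], [0.002, -0.0, -1.0]]
force: [0.2, -0.3, -1.5]
opening: 0.0152
```

```bash
python3 snap.py w10; python3 - <<'E'
from h import *
ims=[]
for n,b in [("w9",(210,280,290,370)),("w10",(175,255,280,370))]:
  o,c=pickle.load(open(n+".pkl","rb"))
  ims.append(cv2.resize(c["img"][b[0]:b[1],b[2]:b[3]],(360,320),interpolation=cv2.INTER_CUBIC)[:,:,::-1])
cv2.imwrite("pics/cmp2.png",np.hstack(ims))
o,c=pickle.load(open("w10.pkl","rb")); R=np.array(o["tool_rot"]);print(R.T@(np.array([.5838,.2705,.418])-o["eef_pos"])/.03)
E
```

```text
{'time': 8.3, 'eef_pos': [0.5325, -0.008, 0.4166], 'tool_rot': [[-0.9991, 0.0433, -0.0024], [0.0433, 0.9991, -0.0003], [0.0024, -0.0004, -1.0]], 'force': [0.1747, -0.2533, -1.4669], 'opening': 0.0152}
[-1.30518714  9.34963444 -0.05401477]
```

View pics/cmp2.png

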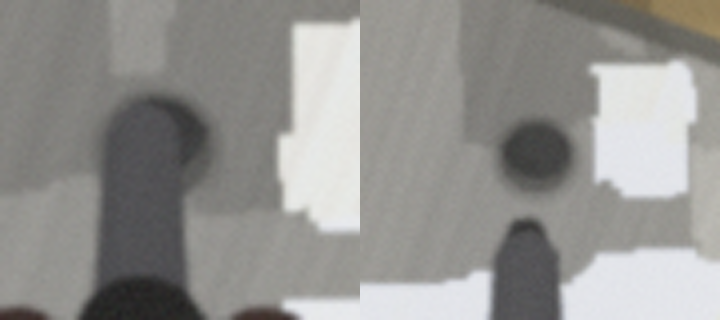

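Call:
apply_moves --steps "12 -1.31 9.35 0 0 0 0;12 -1.31 9.35 0 0 0 0;12 -1.31 9.35 0 0 0 0;12 -1.31 9.35 0 0 0 0;12 -1.31 9.35 0 0 0 0;12 -1.31 9.35 0 0 0 0;12 -1.31 9.35 0 0 0 0;12 -1.31 9.35 0 0 0 0"

```text
time: 9.15
eef_pos: [0.5842, 0.271, 0.4165]
tool_rot: [[-0.999, 0.042, -0.002], [0.042, 0.999, -0.002], [0.002, -0.002, -1.0]]
force: [0.1, -1.3, -1.6]
opening: 0.0156
```

Call:
apply_moves --steps "12 0 0 0 0 0 0;12 0 0 0 0 0 0;12 0 0 0 0 0 0;12 0 0 0 0 0 0"

```text
time: 9.55
eef_pos: [0.5845, 0.2696, 0.4184]
tool_rot: [[-0.999, 0.045, 0.0], [0.045, 0.999, 0.0], [-0.0, 0.0, -1.0]]
force: [-0.5, -0.0, -0.4]
opening: 0.0154
```

```bash
python3 snap.py w11; python3 - <<'E'
from h import *
ims=[]
for n,b in [("w5",(175,255,280,370)),("w11",(175,255,280,370))]:
  o,c=pickle.load(open(n+".pkl","rb"))
  ims.append(cv2.resize(c["img"][b[0]:b[1],b[2]:b[3]],(360,320),interpolation=cv2.INTER_CUBIC)[:,:,::-1])
cv2.imwrite("pics/cmp3.png",np.hstack(ims))
E
```

```text
{'time': 9.55, 'eef_pos': [0.5845, 0.2696, 0.4184], 'tool_rot': [[-0.999, 0.0446, 0.0002], [0.0446, 0.999, 0.0], [-0.0002, 0.0, -1.0]], 'force': [-0.504, -0.0394, -0.3687], 'opening': 0.0154}
```

View pics/cmp3.png

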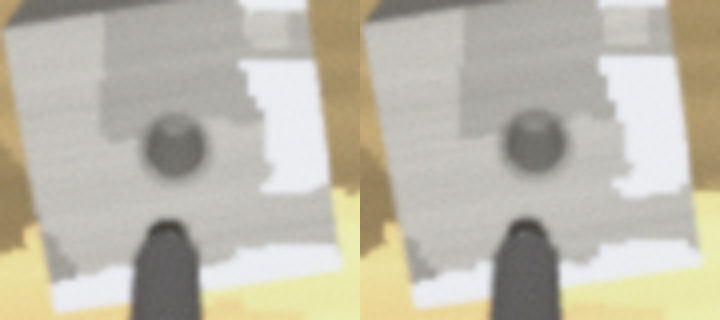

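Call:
apply_moves --steps "12 0.02 0.03 0 0 0 0;12 0.02 0.03 1 0 0 0;12 0.02 0.03 2 0 0 0;12 0.02 0.03 2.4 0 0 0;12 0.02 0.03 2.8 0 0 0;12 0.02 0.03 2.8 0 0 0;12 0.02 0.03 2.8 0 0 0"

```text
time: 10.3
eef_pos: [0.5843, 0.2716, 0.335]
tool_rot: [[-0.999, 0.043, 0.001], [0.043, 0.999, 0.001], [-0.001, 0.001, -1.0]]
force: [0.4, 0.1, -1.4]
opening: 0.0153
```

```bash
python3 snap.py w12
```

```text
{'time': 10.3, 'eef_pos': [0.5843, 0.2716, 0.335], 'tool_rot': [[-0.9991, 0.0434, 0.0011], [0.0434, 0.9991, 0.0006], [-0.0011, 0.0007, -1.0]], 'force': [0.3728, 0.0502, -1.4342], 'opening': 0.0153}
```

View pics/w12.png

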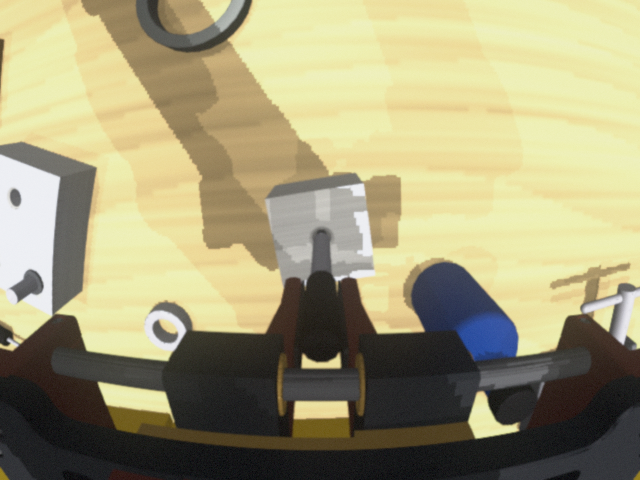

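The rod is back inside the stand's hole at (322,235) with no contact force. I'll lower it the rest of the way.

Call:
apply_moves --steps "12 0 -0.02 0.4 0 0 0;12 0 -0.02 0.8 0 0 0;12 0 -0.02 1.1 0 0 0;12 0 -0.02 1.2 0 0 0;12 0 -0.02 1.2 0 0 0;12 0 -0.02 1.2 0 0 0;12 0 -0.02 1.2 0 0 0"

```text
time: 11.05
eef_pos: [0.584, 0.2712, 0.2982]
tool_rot: [[-0.999, 0.043, 0.001], [0.043, 0.999, 0.001], [-0.001, 0.001, -1.0]]
force: [3.8, 2.7, -3.8]
opening: 0.0158
```

Call:
apply_moves --steps "12 0 0 0 0 0 0;20 0 0 0 0 0 0;40 0 0 0 0 0 0;40 0 0 0 0 0 0;40 0 0 0 0 0 0"

```text
time: 11.55
eef_pos: [0.5836, 0.2706, 0.2981]
tool_rot: [[-0.999, 0.043, -0.001], [0.043, 0.999, -0.001], [0.001, -0.001, -1.0]]
force: [0.6, -0.6, -0.1]
opening: 0.0388
```

```bash
python3 snap.py w13
```

```text
{'time': 11.55, 'eef_pos': [0.5836, 0.2706, 0.2981], 'tool_rot': [[-0.9991, 0.0435, -0.0009], [0.0435, 0.9991, -0.0005], [0.0009, -0.0006, -1.0]], 'force': [0.6475, -0.6045, -0.1304], 'opening': 0.0388}
```

View pics/w13.png

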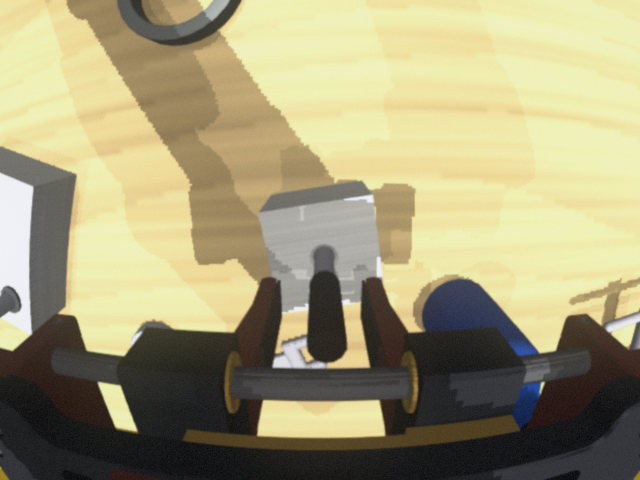

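The rod stands free in the stand with the fingers open around it. Next I'll rise and go over to the short pin, the one nearest the robot.

Call:
apply_moves --steps "40 0 0 -1 0 0 0;40 0 0 -2.5 0 0 0;40 0 0 -4 0 0 0;40 0 0 -4 0 0 0;40 4.44 -19 -4 0 0 0;40 4.44 -19 -4 0 0 0;40 4.44 -19 -4 0 0 0;40 4.44 -19 -4 0 0 0"

```text
time: 12.4
eef_pos: [0.5288, 0.0764, 0.4176]
tool_rot: [[-0.999, 0.043, -0.001], [0.043, 0.999, -0.0], [0.001, -0.0, -1.0]]
force: [0.8, -0.6, 0.5]
opening: 0.0399
```

```bash
python3 snap.py w14; python3 - <<'E'
from h import *
o,c=pickle.load(open("w14.pkl","rb")); R=np.array(o["tool_rot"]);print(R.T@(np.array([.426,-.2935,.36])-o["eef_pos"])/.03)
E
```

```text
{'time': 12.4, 'eef_pos': [0.5288, 0.0764, 0.4176], 'tool_rot': [[-0.9991, 0.0431, -0.0008], [0.0431, 0.9991, -0.0003], [0.0007, -0.0003, -1.0]], 'force': [0.7811, -0.6434, 0.4981], 'opening': 0.0399}
[  2.89198844 -12.46398481   1.92676734]
```

View pics/w14.png

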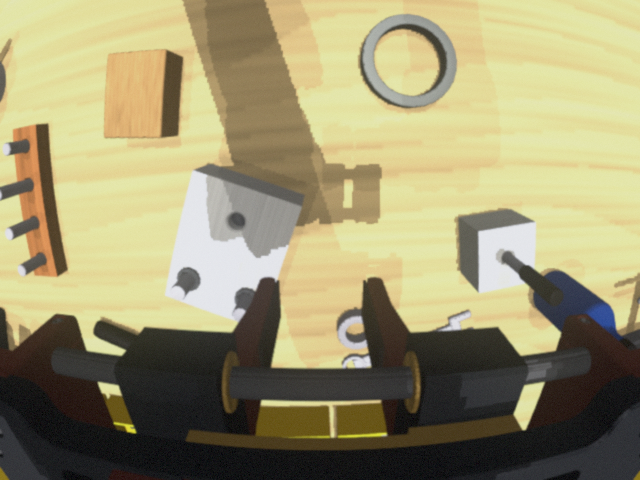

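Call:
apply_moves --steps "40 2.89 -12.4 0 0 0 0;40 2.89 -12.4 0 0 0 0;40 2.89 -12.4 0 0 0 0;40 2.89 -12.4 0 0 0 0;40 2.89 -12.4 0 0 0 0;40 2.89 -12.4 0 0 0 0;40 2.89 -12.4 0 0 0 0;40 2.89 -12.4 0 0 0 0"

```text
time: 13.25
eef_pos: [0.4253, -0.2929, 0.418]
tool_rot: [[-0.999, 0.047, -0.0], [0.047, 0.999, -0.001], [0.0, -0.001, -1.0]]
force: [0.6, 0.5, -0.1]
opening: 0.0397
```

Call:
apply_moves --steps "40 0 0 1.9 0 0 0;40 0 0 1.9 0 0 0;40 0 0 1.9 0 0 0;40 0 0 1.9 0 0 0;40 0 0 1.9 0 0 0"

```text
time: 13.75
eef_pos: [0.4281, -0.2893, 0.3626]
tool_rot: [[-0.999, 0.042, 0.002], [0.042, 0.999, -0.001], [-0.002, -0.001, -1.0]]
force: [-0.4, -0.6, 0.4]
opening: 0.04
```

```bash
python3 snap.py w15
```

```text
{'time': 13.75, 'eef_pos': [0.4281, -0.2893, 0.3626], 'tool_rot': [[-0.9991, 0.0419, 0.0022], [0.0419, 0.9991, -0.0006], [-0.0022, -0.0005, -1.0]], 'force': [-0.4113, -0.5593, 0.3577], 'opening': 0.04}
```

View pics/w15.png

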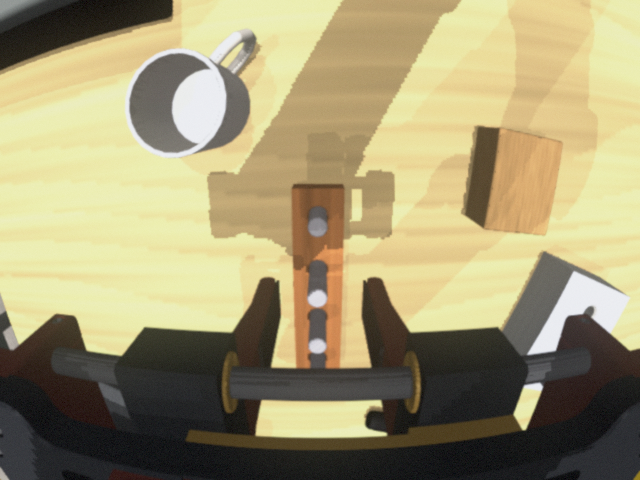

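The row of pins is aligned with the tool. The short pin's top is near (317,228), and its taller neighbour is at (318,297).

```bash
python3 - <<'E'
from h import *
np.set_printoptions(precision=4,suppress=True)
o,c=pickle.load(open("w15.pkl","rb")); R=np.array(o["tool_rot"])
im=c["img"][185:375,280:360]; cv2.imwrite("pics/w15c.png",cv2.resize(im,None,fx=3,fy=3,interpolation=cv2.INTER_CUBIC)[:,:,::-1])
g=cv2.cvtColor(c["img"],cv2.COLOR_RGB2HSV); m=((g[...,1]<40)&(g[...,2]>90)).astype(np.uint8); m[:,:295]=0;m[:,340:]=0;m[:190]=0;m[360:]=0
n,l,s,ce=cv2.connectedComponentsWithStats(m)
print([(s[i].tolist(),ce[i]) for i in range(1,n) if s[i][4]>30])
for p,z in [((317,228),.062),((318,298),.086),((318,347),.078)]:
  X=wplane(c,o["eef_pos"],R,p,z);print(X,R.T@(X-o["eef_pos"]))
E
```

```text
[([308, 207, 19, 30, 406], array([317.0123, 222.7217])), ([307, 261, 20, 46, 648], array([317.1806, 285.8241])), ([311, 310, 13, 17, 49], array([317.1224, 315.6122])), ([309, 319, 17, 37, 341], array([317.5249, 341.1906]))]
[ 0.4265 -0.2929  0.062 ] [ 0.0021 -0.0035  0.3006]
[ 0.4753 -0.2942  0.086 ] [-0.0468 -0.0028  0.2767]
[ 0.5262 -0.2966  0.078 ] [-0.0977 -0.003   0.2848]
```

View pics/w15c.png

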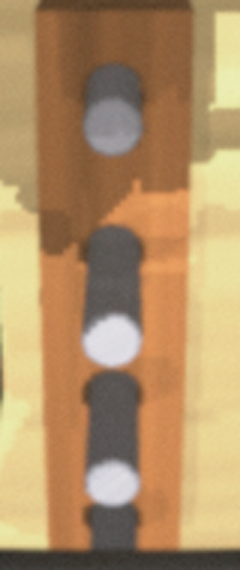

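Call:
apply_moves --steps "40 0.07 -0.12 0 0 0 0;40 0.07 -0.12 1 0 0 0;40 0.07 -0.12 2.2 0 0 0;40 0.07 -0.12 3 0 0 0;40 0.07 -0.12 3 0 0 0;40 0.07 -0.12 3 0 0 0;40 0.07 -0.12 3 0 0 0"

```text
time: 14.5
eef_pos: [0.4255, -0.2937, 0.2727]
tool_rot: [[-0.999, 0.044, 0.002], [0.043, 0.999, -0.001], [-0.002, -0.001, -1.0]]
force: [-0.1, -0.1, -0.0]
opening: 0.0401
```

```bash
python3 snap.py w16
```

```text
{'time': 14.5, 'eef_pos': [0.4255, -0.2937, 0.2727], 'tool_rot': [[-0.9991, 0.0435, 0.0024], [0.0435, 0.9991, -0.0011], [-0.0025, -0.001, -1.0]], 'force': [-0.1456, -0.122, -0.0439], 'opening': 0.0401}
```

View pics/w16.png

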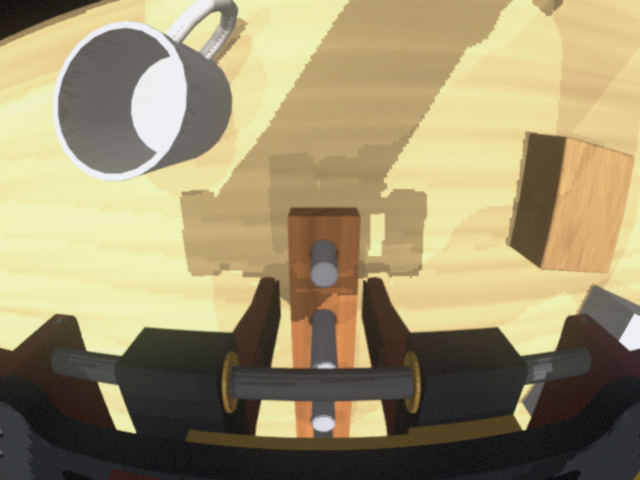

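```bash
python3 - <<'E'
from h import *
o,c=pickle.load(open("w16.pkl","rb")); R=np.array(o["tool_rot"])
X=wplane(c,o["eef_pos"],R,(324,273),.062);print(X,R.T@(X-o["eef_pos"]))
E
```

```text
[ 0.42444978 -0.29275925  0.062     ] [0.00162289 0.00113635 0.21072671]
```

Call:
apply_moves --steps "40 0.05 0.04 0.8 0 0 0;40 0.05 0.04 1.5 0 0 0;40 0.05 0.04 1.92 0 0 0;40 0.05 0.04 1.92 0 0 0;40 0.05 0.04 1.92 0 0 0;40 0.05 0.04 1.92 0 0 0"

```text
time: 15.15
eef_pos: [0.4239, -0.2923, 0.2146]
tool_rot: [[-0.999, 0.043, 0.002], [0.043, 0.999, -0.001], [-0.002, -0.001, -1.0]]
force: [-0.4, -0.4, 0.7]
opening: 0.0399
```

```bash
python3 snap.py w17
```

```text
{'time': 15.15, 'eef_pos': [0.4239, -0.2923, 0.2146], 'tool_rot': [[-0.9991, 0.0434, 0.0016], [0.0434, 0.9991, -0.0008], [-0.0016, -0.0007, -1.0]], 'force': [-0.4485, -0.4031, 0.7189], 'opening': 0.0399}
```

View pics/w17.png

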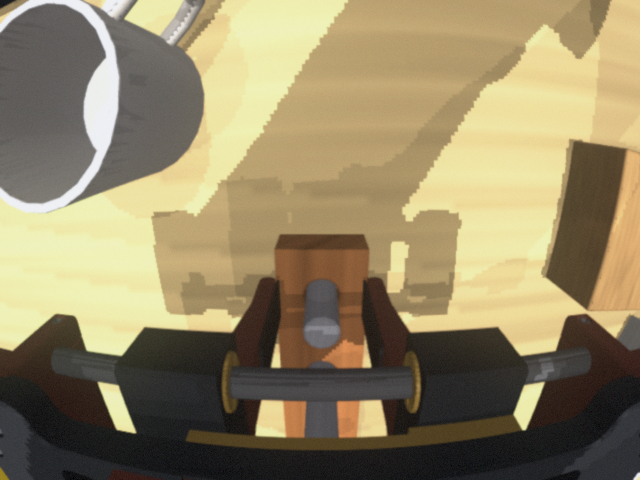

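The short pin is centred between the fingers, with its top at (322,330). Closing now.

Call:
apply_moves --steps "28 0 0 0 0 0 0;12 0 0 0 0 0 0;12 0 0 0 0 0 0;12 0 0 0 0 0 0;12 0 0 0 0 0 0;12 0 0 0 0 0 0" --force 20

```text
time: 15.8
eef_pos: [0.4236, -0.2919, 0.2137]
tool_rot: [[-0.999, 0.043, 0.0], [0.043, 0.999, -0.0], [-0.0, 0.0, -1.0]]
force: [-0.7, 0.5, 3.1]
opening: 0.0157
```

Call:
apply_moves --steps "12 0 0 -0.4 0 0 0;12 0 0 -1 0 0 0;12 0 0 -2 0 0 0;12 0 0 -3 0 0 0;12 0 0 -4 0 0 0;12 0 0 -4 0 0 0;12 0 0 -4 0 0 0;12 0 0 -4 0 0 0"

```text
time: 16.6
eef_pos: [0.423, -0.2915, 0.3328]
tool_rot: [[-0.999, 0.043, -0.002], [0.043, 0.999, 0.001], [0.002, 0.001, -1.0]]
force: [0.2, -0.6, -0.8]
opening: 0.0156
```

```bash
python3 snap.py w18
```

```text
{'time': 16.6, 'eef_pos': [0.423, -0.2915, 0.3328], 'tool_rot': [[-0.9991, 0.0432, -0.0016], [0.0432, 0.9991, 0.0008], [0.0016, 0.0008, -1.0]], 'force': [0.1868, -0.5589, -0.8274], 'opening': 0.0156}
```

View pics/w18.png

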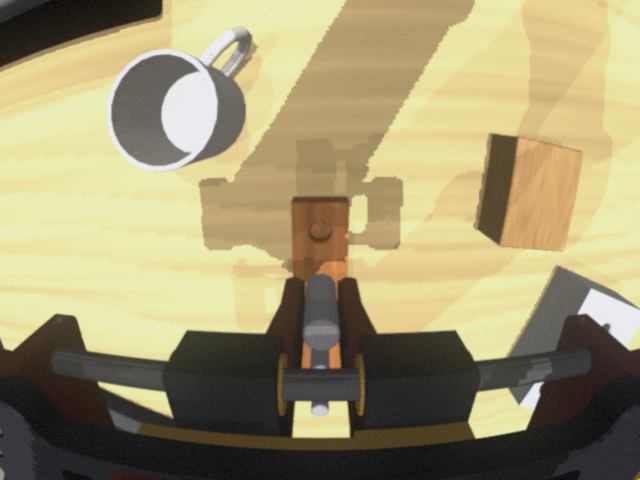

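The short pin is out of its well, now empty at (320,231), and straight in the grip. The foot is at TCP z − .2037. I'll carry it to the socket.

Call:
apply_moves --steps "12 -3.22 9.66 0 0 0 0;12 -3.22 9.66 0 0 0 0;12 -3.22 9.66 0 0 0 0;12 -3.22 9.66 0 0 0 0;12 -3.22 9.66 0 0 0 0;12 -3.22 9.66 0 0 0 0;12 -3.22 9.66 0 0 0 0;12 -3.22 9.66 0 0 0 0"

```text
time: 17.45
eef_pos: [0.5326, -0.0047, 0.3323]
tool_rot: [[-0.999, 0.039, -0.002], [0.039, 0.999, -0.0], [0.002, -0.0, -1.0]]
force: [-0.0, 0.2, -1.1]
opening: 0.0154
```

Call:
apply_moves --steps "12 0 0 0 0 0 0;12 0 0 0 0 0 0;12 0 0 0 0 0 0;12 0 0 0 0 0 0"

```text
time: 17.85
eef_pos: [0.5323, -0.0077, 0.3336]
tool_rot: [[-0.999, 0.045, -0.0], [0.045, 0.999, -0.0], [0.0, -0.0, -1.0]]
force: [-0.3, 0.3, -0.6]
opening: 0.0154
```

```bash
python3 snap.py w19;python3 - <<'E'
from h import *
np.set_printoptions(precision=4,suppress=True)
o,c=pickle.load(open("w19.pkl","rb"))
cv2.imwrite("pics/w19c.png",cv2.resize(c["img"][170:370,220:420],(800,800))[:600,:,::-1])
o,c=pickle.load(open("w10.pkl","rb"));print(wplane(c,o["eef_pos"],o["tool_rot"],(324.1,212.8),.06))
o,c=pickle.load(open("w14.pkl","rb"));print(wplane(c,o["eef_pos"],o["tool_rot"],(236,220.5),.06))
E
```

```text
{'time': 17.85, 'eef_pos': [0.5323, -0.0077, 0.3336], 'tool_rot': [[-0.999, 0.0451, -0.0001], [0.0451, 0.999, -0.0002], [0.0001, -0.0002, -1.0]], 'force': [-0.2976, 0.2905, -0.5579], 'opening': 0.0154}
[ 0.5308 -0.0056  0.06  ]
[ 0.5314 -0.0053  0.06  ]
```

View pics/w19c.png

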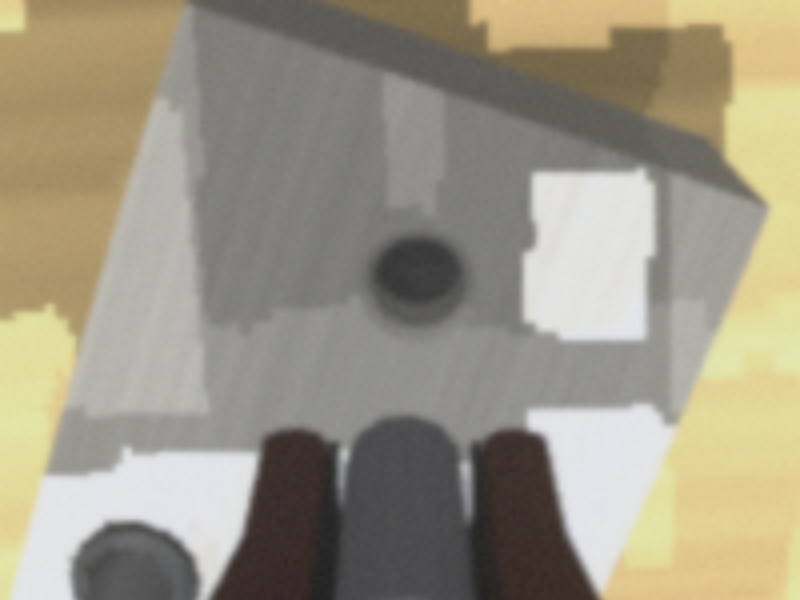

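```bash
python3 - <<'E'
from h import *
np.set_printoptions(precision=4,suppress=True)
o,c=pickle.load(open("w19.pkl","rb"));R=np.array(o["tool_rot"])
for p,z in [((324.4,240),.06),((321.3,274.5),.1299),((321.3,274.5),.1319)]:
  X=wplane(c,o["eef_pos"],R,p,z);print(X,R.T@(X-o["eef_pos"]))
E
```

```text
[ 0.5316 -0.0057  0.06  ] [0.0008 0.002  0.2736]
[ 0.5286 -0.0079  0.1299] [ 0.0037 -0.0004  0.2037]
[ 0.5277 -0.0079  0.1319] [ 0.0045 -0.0004  0.2017]
```

```bash
python3 - <<'E'
from h import *
np.set_printoptions(precision=4,suppress=True)
o,c=pickle.load(open("w19.pkl","rb"));R=np.eye(3)
cv2.imwrite("pics/w19d.png",cv2.resize(c["img"][255:375,260:380],(600,600),interpolation=cv2.INTER_CUBIC)[:,:,::-1])
for p in [(321.3,310),(321,320),(321,334),(321,348)]:
  a,b=wray(c,[0,0,0],R,p); print(p,a+b*(.1517-a[2])/b[2])
for p in [(321.3,273),(321.3,274.5),(321.3,276)]:
  a,b=wray(c,[0,0,0],R,p); print(p,a+b*(.2017-a[2])/b[2])
E
```

```text
(321.3, 310) [ 0.0103 -0.0005  0.1517]
(321, 320) [ 0.0056 -0.0006  0.1517]
(321, 334) [-0.0011 -0.0006  0.1517]
(321, 348) [-0.0081 -0.0006  0.1517]
(321.3, 273) [ 0.0054 -0.0004  0.2017]
(321.3, 274.5) [ 0.0045 -0.0004  0.2017]
(321.3, 276) [ 0.0037 -0.0004  0.2017]
```

View pics/w19d.png

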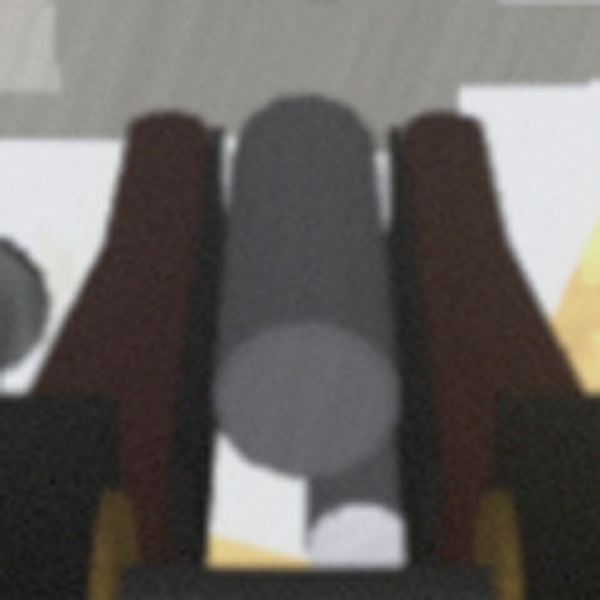

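Call:
apply_moves --steps "12 0.1 0.08 0 0 0 0;12 0.1 0.08 0.9 0 0 0;12 0.1 0.08 1.7 0 0 0;12 0.1 0.08 2.15 0 0 0;12 0.1 0.08 2.15 0 0 0;12 0.1 0.08 2.15 0 0 0;12 0.1 0.08 2.15 0 0 0"

```text
time: 18.6
eef_pos: [0.5302, -0.0041, 0.2701]
tool_rot: [[-0.999, 0.043, 0.002], [0.043, 0.999, 0.0], [-0.002, 0.0, -1.0]]
force: [-0.2, 1.0, -0.7]
opening: 0.0155
```

```bash
python3 snap.py w20;python3 - <<'E'
from h import *
o,c=pickle.load(open("w20.pkl","rb"))
cv2.imwrite("pics/w20c.png",cv2.resize(c["img"][220:370,240:400],(640,600),interpolation=cv2.INTER_CUBIC)[:,:,::-1])
E
```

```text
{'time': 18.6, 'eef_pos': [0.5302, -0.0041, 0.2701], 'tool_rot': [[-0.9991, 0.0435, 0.0018], [0.0435, 0.9991, 0.0003], [-0.0018, 0.0003, -1.0]], 'force': [-0.1664, 0.9911, -0.6814], 'opening': 0.0155}
```

View pics/w20c.png

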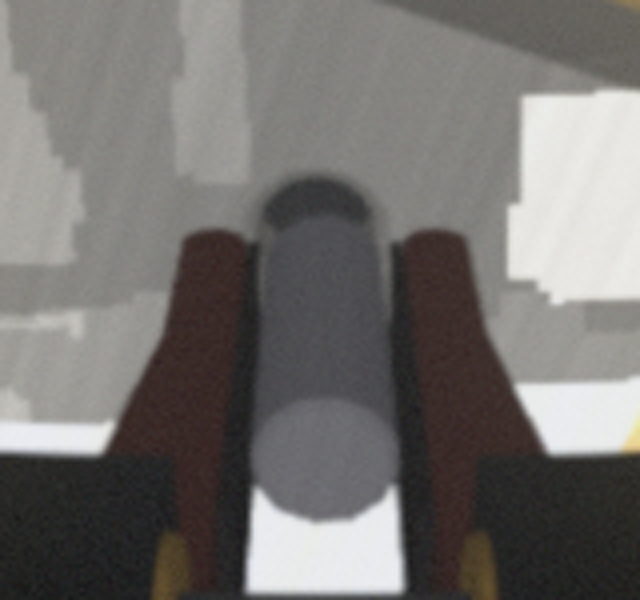

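Call:
apply_moves --steps "12 0 0 0 0 0 0;12 0 0 0 0 0 0;12 0 0 0 0 0 0"

```text
time: 18.95
eef_pos: [0.5297, -0.004, 0.2693]
tool_rot: [[-0.999, 0.043, 0.001], [0.043, 0.999, 0.0], [-0.001, 0.0, -1.0]]
force: [0.4, 0.1, -1.4]
opening: 0.0158
```

```bash
python3 snap.py w21;python3 - <<'E'
from h import *
o,c=pickle.load(open("w21.pkl","rb"))
cv2.imwrite("pics/w21c.png",cv2.resize(c["img"][250:310,280:360],(800,600),interpolation=cv2.INTER_CUBIC)[:,:,::-1])
for p,z in [((319,262.5),.210),((319,264.5),.210),((321,274),.2017)]:
  a,b=wray(c,[0,0,0],np.eye(3),p); print(p,a+b*(z-a[2])/b[2])
E
```

```text
{'time': 18.95, 'eef_pos': [0.5297, -0.004, 0.2693], 'tool_rot': [[-0.9991, 0.0433, 0.0005], [0.0433, 0.9991, 0.0002], [-0.0005, 0.0002, -1.0]], 'force': [0.3975, 0.0549, -1.4377], 'opening': 0.0158}
(319, 262.5) [ 0.00813828 -0.00161132  0.21      ]
(319, 264.5) [ 0.00696611 -0.0016142   0.21      ]
(321, 274) [ 0.00482549 -0.00053311  0.2017    ]
```

View pics/w21c.png

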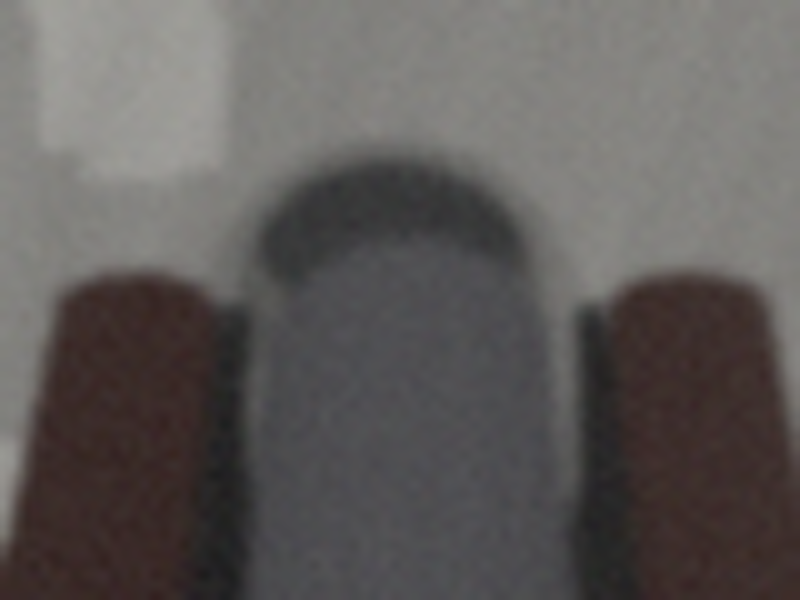

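The pin foot is about 1 mm off in y (u = 320.7 against the bore centre at 319.2), and x is aligned within about 1 mm. I'll correct that and enter slowly.

Call:
apply_moves --steps "12 0.01 -0.03 0 0 0 0;12 0.01 -0.03 0.1 0 0 0;12 0.01 -0.03 0.2 0 0 0;12 0.01 -0.03 0.25 0 0 0;12 0.01 -0.03 0.3 0 0 0;12 0.01 -0.03 0.3 0 0 0"

```text
time: 19.6
eef_pos: [0.5294, -0.005, 0.2598]
tool_rot: [[-0.999, 0.043, 0.0], [0.043, 0.999, -0.0], [-0.0, -0.0, -1.0]]
force: [-0.4, 0.5, -1.3]
opening: 0.0158
```

Call:
apply_moves --steps "12 0 0 0.07 0 0 0;12 0 0 0.14 0 0 0;12 0 0 0.21 0 0 0;12 0 0 0.25 0 0 0;12 0 0 0.25 0 0 0"

```text
time: 20.1
eef_pos: [0.5294, -0.005, 0.2524]
tool_rot: [[-0.999, 0.043, 0.0], [0.043, 0.999, -0.0], [-0.0, -0.0, -1.0]]
force: [1.2, -0.8, -1.5]
opening: 0.0159
```

Foot at .0487 with no resistance. I'll creep to the floor at .044.

Call:
apply_moves --steps "12 0 0 0.05 0 0 0;12 0 0 0.1 0 0 0;12 0 0 0.14 0 0 0;12 0 0 0.14 0 0 0;12 0 0 0.14 0 0 0"

```text
time: 20.6
eef_pos: [0.5294, -0.005, 0.2483]
tool_rot: [[-0.999, 0.043, 0.0], [0.043, 0.999, -0.0], [-0.0, -0.0, -1.0]]
force: [1.8, -0.3, -1.6]
opening: 0.0156
```

Call:
apply_moves --steps "12 0 0 0.01 0 0 0;12 0 0 0.02 0 0 0;12 0 0 0.03 0 0 0;12 0 0 0.03 0 0 0"

```text
time: 21.0
eef_pos: [0.5294, -0.005, 0.2477]
tool_rot: [[-0.999, 0.043, 0.0], [0.043, 0.999, 0.0], [-0.0, 0.0, -1.0]]
force: [1.4, 0.1, 1.8]
opening: 0.0157
```

The pin touches the floor, with force rising about 3.4 N at TCP z .2477 (.2477 predicted). I'll release it now.

Call:
apply_moves --steps "17 0 0 0 0 0 0;20 0 0 0 0 0 0;34 0 0 0 0 0 0;34 0 0 0 0 0 0;34 0 0 0 0 0 0"

```text
time: 21.5
eef_pos: [0.5292, -0.0049, 0.2474]
tool_rot: [[-0.999, 0.043, -0.0], [0.043, 0.999, 0.0], [0.0, 0.0, -1.0]]
force: [-0.3, -0.4, -0.0]
opening: 0.034
```

```bash
python3 snap.py w22
```

```text
{'time': 21.5, 'eef_pos': [0.5292, -0.0049, 0.2474], 'tool_rot': [[-0.9991, 0.0433, -0.0003], [0.0433, 0.9991, 0.0001], [0.0003, 0.0001, -1.0]], 'force': [-0.3468, -0.3708, -0.0297], 'opening': 0.034}
```

View pics/w22.png

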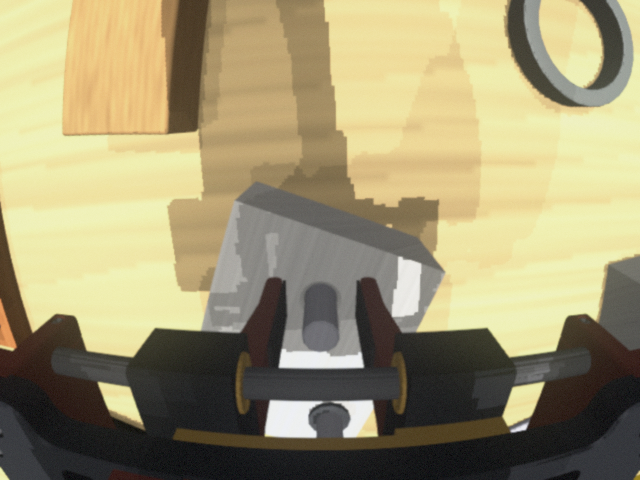

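The pin stands in the socket, with its top at (320,332) and both fingers clear. Next I'll rise and back away towards the robot's side so the cameras can check it.

Call:
apply_moves --steps "34 0 0 -0.5 0 0 0;34 0 0 -1.5 0 0 0;34 0 0 -3 0 0 0;34 0 0 -4.5 0 0 0;34 0 4 -6 0 0 0;34 0 6 -6 0 0 0;34 0 6 -6 0 0 0;34 0 6 -6 0 0 0"

```text
time: 22.35
eef_pos: [0.5366, 0.1784, 0.4284]
tool_rot: [[-0.999, 0.041, 0.001], [0.041, 0.999, 0.002], [-0.001, 0.002, -1.0]]
force: [-0.2, -0.4, 0.7]
opening: 0.0337
```

Call:
apply_moves --steps "34 0 3 0 0 0 0;34 0 3 0 0 0 0;34 0 3 0 0 0 0;34 0 3 0 0 0 0"

```text
time: 22.75
eef_pos: [0.5407, 0.2656, 0.4269]
tool_rot: [[-0.999, 0.041, -0.001], [0.041, 0.999, -0.001], [0.001, -0.001, -1.0]]
force: [0.3, -0.7, -0.4]
opening: 0.0339
```

```bash
python3 snap.py e_s scene; python3 snap.py e_t top; python3 snap.py e_w; python3 - <<'E'
import cv2,numpy as np
a=cv2.imread("pics/e_s.png");b=cv2.imread("pics/e_t.png")
A=cv2.resize(a[230:330,290:390],(400,400),interpolation=cv2.INTER_CUBIC);B=cv2.resize(b[175:275,275:375],(400,400),interpolation=cv2.INTER_CUBIC)
cv2.imwrite("pics/ec.png",np.hstack([A,B]))
E
```

```text
{'time': 22.75, 'eef_pos': [0.5407, 0.2656, 0.4269], 'tool_rot': [[-0.9991, 0.0413, -0.0007], [0.0413, 0.9991, -0.0007], [0.0007, -0.0007, -1.0]], 'force': [0.2867, -0.6843, -0.4228], 'opening': 0.0339}
{'time': 22.8, 'eef_pos': [0.5411, 0.264, 0.4271], 'tool_rot': [[-0.999, 0.0438, -0.0004], [0.0438, 0.999, -0.0011], [0.0004, -0.0011, -1.0]], 'force': [0.2767, -0.1368, -0.2789], 'opening': 0.0338}
{'time': 22.85, 'eef_pos': [0.5413, 0.2632, 0.4273], 'tool_rot': [[-0.999, 0.0453, -0.0002], [0.0453, 0.999, -0.0011], [0.0002, -0.0011, -1.0]], 'force': [0.8006, -1.3846, -0.4561], 'opening': 0.034}
```

View pics/e_s.png

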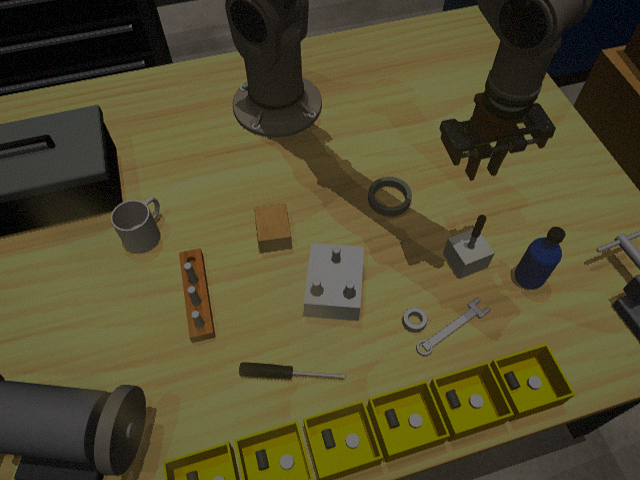

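View pics/ec.png

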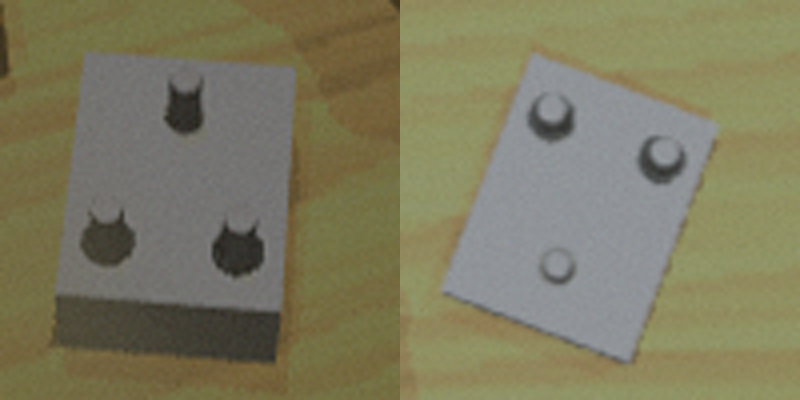

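View pics/e_w.png

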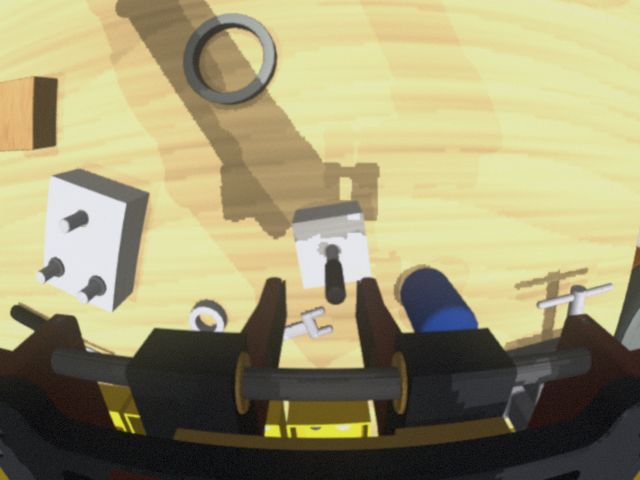

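```bash
python3 - <<'E'
from h import *
print(tri([ray("top",(314.8,240.3)),ray("scene",(336,249.8))]))
print(tri([ray("top",(313.2,202)),ray("scene",(316.9,282.5))]))
print(tri([ray("top",(341.3,212.8)),ray("scene",(350,285))]))
E
python3 - <<'E'
import sys; sys.path.insert(0,".")
from rig import ctrl
print(ctrl.get_obs()["time"]); print(ctrl.finish_job())
E
```

```text
(array([ 0.53211857, -0.00651662,  0.09382408]), [np.float64(0.0022138042009326392), np.float64(0.0022138042009327142)])
(array([ 0.60465177, -0.03483537,  0.10669508]), [np.float64(0.028867012262725537), np.float64(0.02886701226272559)])
(array([ 0.60234539, -0.03413959,  0.09458575]), [np.float64(0.0343720597241758), np.float64(0.03437205972417583)])
22.9
the job is handed in; nothing more can be done
None
```

I felt the socket's floor with the rod, put the rod back upright in its stand, fitted the short pin in the socket and let go, then handed the job in at about 23 s.

- **Depth:** the spring tip met the floor at z ≈ 44 mm, which is 16 mm below the mouth. The force then rose by about 0.5 N/mm. Spring travel reached about 5.5 mm, worked out from the tool height (limit 8.5 mm). A 16 mm socket calls for the 52 mm pin.
- **Fit:** the pin went in without resistance and touched the floor with about 3 N. Its foot was then at z ≈ 44.0 mm, so its top should stand at 96 mm.
- **Last pictures:** the pin stands released in the socket, and the rod is upright in its stand. The other three pins are still in the rack, and the bystanders look unmoved. The gripper is clear of everything.
- **Height check:** sighting the new pin's top from two cameras gave 93.8 mm ± 2 mm, roughly level with the expected 96 mm. The earlier pin-top readings with these cameras were also 2 to 5 mm low.
- **Check that failed:** the same two-camera sighting of the two fixed pins was useless. The rays missed each other by about 30 mm, probably because I matched the left and right pins wrongly. The level therefore rests on the touch reading, not on a direct comparison with the fixed pins.

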